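# Uncover the valve box and push the tagged valve shut

### The job

With the fingertips alone, push the sliding cover of the grey valve box all the way back to its stop, away from the two valve handles. Then push the handle that carries the round disc tag a quarter turn clockwise until it is fully shut, crosswise to its pipe. Leave the cover open and lying flat, lift nothing, and leave the other valve and the things beside the box alone.

Things in the scene. Friction and masses are not known exactly. Their poses are not given: they have to be found in the camera images.
- valve_box: Grey box fixed to the table, 260 (x) x 253 (y) mm. Origin under its centre, on the table; x points from the open front well to the closed rear deck, y left, z up. Well: x -117 to -7, y -110 to 110 mm, floor 10 mm high, side walls 75, front wall 71; deck behind it 75 mm high; side guide lips and rear stop 83 mm high. Hose tails stick out 27 mm in front, below 40 mm.
- cover: Loose aluminium cover plate, 126 (x) x 238 (y) x 6 mm, about 0.45 kg, lying on the box's side walls between the guide lips. Origin: centre of its underside, 75 mm above the table; axes as the box's. It slides along the box's x with a few newtons. At the start it hides both handles, its origin at box x -62 to -42 mm; against the rear stop it is at +62 mm.
- cover_rib (a point): Middle of the top edge of the upright rib on the cover, 100 mm above the table. The rib is a bar along y, 120 mm long, 10 mm thick in x, standing up 19 mm from the plate, 10 mm in front of the plate's middle. At the rear stop this point is at box x +52 mm.
- tagged_spindle (a point): Point on the spindle axis of the tagged valve, 64 mm above the table. The two spindles stand at box x -30 mm, y -50 and +45 mm; which valve is where varies. The tag is a plain metal disc 34 mm across, flat on top of the spindle, 64 to 67 mm above the table; the other valve has only a 12 mm nut there.
- tagged_tip (a point): Outer end of the tagged handle, on its top edge, 64 mm above the table, 55 mm from the spindle axis. The lever is a flat bar with a black rubber sleeve 10 mm thick, 46 to 64 mm above the table; the sleeve covers 19 to 55 mm from the axis.
- tagged_handle (a joint): Angle of the tagged handle, rad. 0 = open: lever along the pipe, pointing to the front of the box (-x). It turns clockwise seen from above, the tip swinging to the box's left (+y); 1.57 = shut, at its stop, pointing to +y. It starts at 0 to 0.25, needs about 2 N at the sleeve and stays where it is left.
- plain_spindle (a point): Spindle axis of the other, untagged valve, 64 mm above the table; same size and height.
- plain_tip (a point): Outer end of the untagged handle, on its top edge, 55 mm from its spindle axis.
- plain_handle (a joint): Angle of the untagged handle, rad, same sense; it starts between 0 and 0.15 and is to be left alone.
- tape_measure: Yellow tape measure standing on the table to the left of the box, 36 x 77 x 62 mm; origin under its centre. Loose; leave it alone.
- pine_block: Pine block on the table to the right of the box, 45 x 90 x 38 mm; origin under its centre. Loose; leave it alone.
- spanner: Steel combination spanner lying on the table behind the box, 184 mm long; origin under its centre. Loose; leave it alone.

How it is judged:
On the way, in this order (a step that is already met when the one before it is completed fails the run):
1. the cover is pushed back to within 25 mm of its rear stop (x of cover_rib in the frame of valve_box above 0.027 m), for 0.2 s.
2. the tagged handle is pushed shut (value of joint tagged_handle above 1.42 rad), for 0.2 s.
At the end, for the whole second after the job is handed in: The cover lies flat (within 0.06 rad) on the deck within 25 mm of the rear stop, the tagged handle is shut (angle above 1.42 rad of 1.57), the tip of the other handle has moved less than 10 mm and the things beside the box less than 25 mm (x of cover_rib in the frame of valve_box above 0.027 m and angle between cover_rib's own z axis and vertical below 0.06 rad and height (world z) of cover_rib below 0.106 m and value of joint tagged_handle above 1.42 rad and distance of plain_tip from where it was at the start of the episode below 0.01 m and distance of each of tape_measure, pine_block, spanner from where it was at the start of the episode below 0.025 m); the robot touches nothing.
It fails at once if the cover is lifted (more than 12 mm) or tipped up (height (world z) of cover_rib above 0.112 m or angle between cover_rib's own z axis and vertical above 0.2 rad).
It fails at once if the untagged handle is moved (10 mm at its tip) (distance of plain_tip from where it was at the start of the episode above 0.01 m).
It fails at once if the tape measure is moved by more than 25 mm (distance of tape_measure from where it was at the start of the episode above 0.025 m).
It fails at once if the pine block is moved by more than 25 mm (distance of pine_block from where it was at the start of the episode above 0.025 m).
It fails at once if the spanner is moved by more than 25 mm (distance of spanner from where it was at the start of the episode above 0.025 m).
It also fails if it takes over 48 s, if anything falls off the work surface, if the arm or the gripper's body presses on something with over 40 N, if the wrist force passes 120 N, or if a joint passes its speed limit or range.

### The arm

A 7-joint arm with a two-finger parallel gripper is mounted at the origin on a cart in front of the work surface, level with it; the furniture and walls round the work are solid. World frame = base frame: x ahead of the robot, y to its left, z up, the work surface at z = 0. Lengths are in m, angles in rad, forces in N, time in s.
With the tool pointing down it reaches from about 0.425 to 0.95 m from the base axis. Payload 4.7 kg.
Tool frame: the origin (TCP) lies at the very end of the fingers, on their centre line; the grasp point (between the pads) lies 19 mm behind it; z points along the fingers, y is the direction in which the jaws open and shut (so a half turn about z gives the same grasp; the last joint's range is limited). The gripper opens to 85 mm and grips with 20 to 120 N. Pads are 22 mm wide; open, the fingers measure 114 mm over their backs; the gripper's body (76 mm by 85 mm) begins 54 mm behind the grasp point. The pads swing forward as they close: fully open they stand 13 mm farther back than shut.
Start: joints at [-1.235, 0.469, -0.049, 1.532, 0.024, 1.141, -0.082], TCP at [0.241, 0.631, 0.231] pointing down, gripper open.
Joint ranges: [-2.59, 2.59], [-0.33, 1.99], [-1.39, 1.29], [0.1, 2.45], [-1.04, 4.18], [0.21, 1.99], [-2.66, 2.66]. Speed limits (rad/s): [2.57, 2.57, 3.14, 3.14, 3.14, 3.14, 3.14].

### API

Orientations are given as a 3x3 rotation matrix whose columns are the frame's x, y, z axes.
In Python, from plant import sensors, snapshot, camera_info, arm gives the robot as it stands.
- The arm moves only by the tool apply_moves, never from a script. Its argument "series" is a list of rows, each a list of 7 numbers: the shift along the tool's x, y, z in m, then the turn, a rotation vector about the tool's x, y, z in degrees, then the closure, from 0 (fully open) to 1 (shut). A call has 1 to 8 rows; each row is the pose to reach, as a shift and turn from the pose commanded when the call began, along the tool's axes at that moment; what a row does not reach only later rows make up. A row lasts 1/8 s, in which the tool goes at most 62.5 mm and 10.7 degrees, less where a joint would pass 70% of its speed; a pose out of reach is approached as far as the arm can. A call with a gripper value outside its range is refused whole. The fingers move at their own pace and stop on an object; "squeeze" is the grip in N (left out, the last holds). Time passes only in rows, so rows that repeat a pose let the fingers close. It gives the time, the measured TCP pose, the force and the opening at its end, in the units of the state.
- sensors.sense(): the state, without advancing time (a new reading comes with each control period).
- snapshot(name): name is "scene" or "top" or "wrist"; returns (picture, depth): 420x560x3 uint8, red, green, blue; 420x560 float32, m along the optical axis (not along the pixel's ray), 0 where there is no reading.
- camera_info(name): a dict with "mtx" (3x3 intrinsics, pixels), "T" (4x4, takes a point from camera to world coordinates); the wrist camera has in their place "hand_eye" (4x4, takes a point from camera to tool coordinates, whose origin is the TCP and whose axes are the flange's). Camera axes: x right, y down, z forward; pixel columns grow to the right and rows downward; lengths in m; the calibration is good to about 2 mm. A picture is of the moment at which its call begins: read the wrist's pose just before it. camera_info takes no time and is no camera call.
- arm.sign_off(): hands the job in, once; it reports no verdict.
The state is a dict: "clock": time; "joints": joint angles; "joint_velocities": joint speeds; "tau": joint torques, N m; "ee_pos": TCP position; "orientation": TCP orientation; "wrist_force": force on the tool from outside, world axes, zero at the start; "wrist_torque": the same for the moment, N m; "opening": opening from 0.0 (shut) to 1.0 (fully open).
Only numpy, scipy, OpenCV 4.12 (cv2) and the standard library are available. Lean on these libraries where they do the work, as an engineer would, in place of code of your own. Each camera call takes 0.05 s, during which the arm holds its last target.

## Working session

There is one attempt and no reset: what is moved stays moved. The work goes in short steps, Python scripts to look and compute and a tool call to move; the robot and the scene stay as the last step left them, time stands still between calls to the robot, and variables do not carry over. Pictures are saved under pics/ and viewed, and the job is handed in when it is done.

Besides the shell and the picture viewer there is one more tool, called after "Request:" by a JSON object that holds its "fn" and its "kwargs", one argument or row to a line. apply_moves: Moves the arm, as the interface text tells. Its arguments: {"type":"object","properties":{"series":{"type":"array","items":{"type":"array","items":{"type":"number"}}},"squeeze":{"type":"number"}},"required":["series"]}

```bash
mkdir -p pics; python3 - <<'E'
from plant import sensors, snapshot, camera_info, arm
import cv2,numpy as np
s=sensors.sense();print(s['clock'],s['ee_pos'],np.round(s['orientation'],3),s['opening'])
for n in('scene','top'):
    p,d=snapshot(n);cv2.imwrite(f'pics/{n}1.png',p[:,:,::-1]);np.savez(f'{n}1.npz',p=p,d=d)
    i=camera_info(n);print(n,i)
print(camera_info('wrist'))
E
```

```text
0.0 [0.2405943  0.63003113 0.23025765] [[-0.934  0.357 -0.001]
 [ 0.357  0.934 -0.002]
 [-0.    -0.002 -1.   ]] 1.0020210986850904
scene {'mtx': array([[546.25299551,   0.        , 272.06062059],
       [  0.        , 546.25299551, 205.39094551],
       [  0.        ,   0.        ,   1.        ]]), 'T': array([[ 0.80463363, -0.32548929,  0.49660995,  0.04032776],
       [-0.59376083, -0.43603222,  0.67625733, -0.65602002],
       [-0.00357658, -0.83900693, -0.54410898,  0.65191818],
       [ 0.        ,  0.        ,  0.        ,  1.        ]])}
top {'mtx': array([[494.23760968,   0.        , 285.18415496],
       [  0.        , 494.23760968, 203.31034869],
       [  0.        ,   0.        ,   1.        ]]), 'T': array([[-0.00609783, -0.99318248,  0.11641041,  0.46059347],
       [-0.99965827,  0.00901363,  0.02453761,  0.04177357],
       [-0.02541961, -0.116221  , -0.99289804,  1.10236872],
       [ 0.        ,  0.        ,  0.        ,  1.        ]])}
{'mtx': array([[348.87001839,   0.        , 280.6314379 ],
       [  0.        , 348.87001839, 205.53519582],
       [  0.        ,   0.        ,   1.        ]]), 'hand_eye': array([[ 9.82710010e-05, -9.47787887e-01, -3.18901413e-01,
         8.23164692e-02],
       [ 9.99999979e-01,  1.51316559e-04, -1.41564137e-04,
        -6.87501981e-04],
       [ 1.82427839e-04, -3.18901392e-01,  9.47787882e-01,
        -1.43551978e-01],
       [ 0.00000000e+00,  0.00000000e+00,  0.00000000e+00,
         1.00000000e+00]])}
```

View pics/scene1.png

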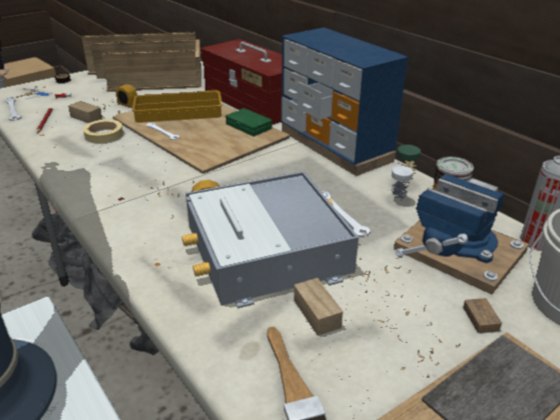

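View pics/top1.png

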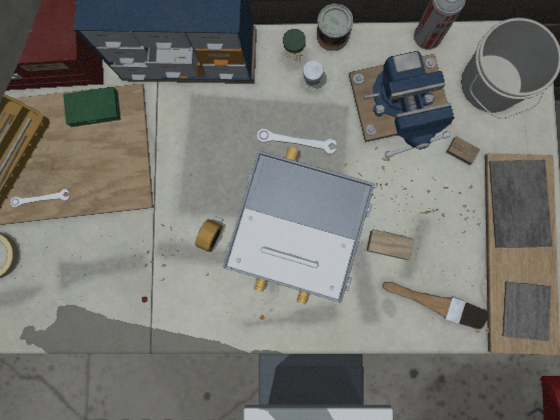

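```bash
cat > h.py <<'E'
import numpy as np,cv2
def cloud(d,i):
    K=i['mtx'];v,u=np.indices(d.shape)
    c=np.stack([(u-K[0,2])/K[0,0]*d,(v-K[1,2])/K[1,1]*d,d],-1)
    w=c@i['T'][:3,:3].T+i['T'][:3,3]; w[d<=0]=np.nan
    return w
def ray(uv,i,z):
    uv=np.atleast_2d(uv).astype(float);K=i['mtx'];T=i['T']
    r=np.c_[(uv[:,0]-K[0,2])/K[0,0],(uv[:,1]-K[1,2])/K[1,1],np.ones(len(uv))]@T[:3,:3].T
    return T[:3,3]+r*((z-T[2,3])/r[:,2])[:,None]
E
python3 - <<'E'
from plant import camera_info
from h import *
for n,area in(('top',(200,140,390,320)),('scene',(170,165,370,310))):
    z=np.load(n+'1.npz');p,d=z['p'],z['d'];i=camera_info(n);w=cloud(d,i)
    u0,v0,u1,v1=area
    m=np.zeros(d.shape,bool);m[v0:v1,u0:u1]=1
    Z=np.nan_to_num(w[...,2])
    print(n,'table z',np.median(Z[m&(Z<.03)]),'deck',np.percentile(Z[m&(Z>.05)],[5,25,50,75,95,99]))
    mm=(m&(Z>.065)&(Z<.12)).astype(np.uint8)
    nn,l,st,_=cv2.connectedComponentsWithStats(mm);k=1+st[1:,4].argmax();mm=l==k
    q=w[mm][:,:2].astype(np.float32)
    r=cv2.minAreaRect(q*1000);print('box',r)
    rb=m&(Z>.092)&(Z<.12)
    print('rib',rb.sum(),w[rb].mean(0),cv2.minAreaRect((w[rb][:,:2]*1000).astype(np.float32)))
    g=p.astype(int).min(-1); 
    print(np.percentile(g[mm],[5,25,50,75,95]))
    vv,uu=np.nonzero(mm&(g>170)); pl=w[mm&(g>170)]
    if len(pl): print('cover',cv2.minAreaRect((pl[:,:2]*1000).astype(np.float32)))
E
```

```text
top table z -0.0006177229745603086 deck [0.07081719 0.07408721 0.07768811 0.08063294 0.08345233 0.0983585 ]
box ((535.15771484375, 39.02827453613281), (253.53475952148438, 256.7143249511719), 73.2578125)
rib 290 [0.46844979 0.05899348 0.09871731] ((468.4951477050781, 59.039100646972656), (119.65020751953125, 9.936594009399414), 73.20921325683594)
[113. 130. 137. 188. 190.]
cover ((478.1491394042969, 56.682273864746094), (236.02635192871094, 124.23063659667969), 73.20557403564453)
scene table z 0.00016335789047006166 deck [0.05776    0.0740377  0.07676284 0.08092881 0.08300112 0.09881216]
box ((536.7086181640625, 36.30097198486328), (259.51226806640625, 257.83612060546875), 73.30550384521484)
rib 250 [0.46643536 0.04955485 0.09827729] ((469.1345520019531, 54.17262268066406), (119.96179962158203, 10.590338706970215), 73.13560485839844)
[ 72. 143. 151. 211. 215.]
cover ((539.347412109375, 34.78404998779297), (242.1626739501953, 251.8655242919922), 73.35755920410156)
```

```bash
cat >> h.py <<'E'
from scipy.spatial.transform import Rotation as Ro
C=np.array([.5353,.0385]);a=np.deg2rad(-16.75)
BX=np.array([np.cos(a),np.sin(a)]);BY=np.array([-np.sin(a),np.cos(a)])
def b2w(x,y,z): return np.r_[C+x*BX+y*BY,z]
def w2b(p): q=np.asarray(p)[:2]-C; return np.r_[q@BX,q@BY,p[2]]
RT=np.c_[np.r_[-BX,0],np.r_[BY,0],[0,0,-1]]
def go(x,y,z):
    from plant import sensors
    s=sensors.sense();R=np.array(s['orientation'])
    d=R.T@(b2w(x,y,z)-s['ee_pos']);rv=Ro.from_matrix(R.T@RT).as_rotvec(degrees=True)
    print('now box',w2b(s['ee_pos']).round(4),'move',d.round(4),rv.round(2),'F',np.round(s['wrist_force'],1),'t',s['clock'])
E
python3 -c "
from h import *
print(np.linalg.det(RT)); go(-.093,0,.2)"
```

```text
1.0
now box [-0.4527  0.4816  0.2304] move [-0.3936 -0.4542  0.0312] [-0.1  -0.   -4.15] F [-0.2  0.5 -0.6] t 0.1
```

Request:
{"fn": "apply_moves", "kwargs": {
  "series": [
    [-0.03,-0.035,0,0,0,0,1],
    [-0.065,-0.075,0,0,0,0,1],
    [-0.1,-0.115,0,0,0,-1,1],
    [-0.135,-0.155,0,0,0,-2,1],
    [-0.17,-0.195,0,0,0,-3,1],
    [-0.205,-0.235,0,0,0,-4,1],
    [-0.24,-0.275,0,0,0,-4.15,1],
    [-0.27,-0.31,0,0,0,-4.15,1]
  ]
}}

```text
clock: 1.1
ee_pos: [0.3827, 0.2425, 0.2311]
orientation: [[-0.957, 0.289, -0.0], [0.289, 0.957, -0.0], [0.0, -0.0, -1.0]]
wrist_force: [1.0, -0.0, 1.0]
opening: -0.001
```

```bash
python3 -c "
from h import *
go(-.093,0,.15)"
```

```text
now box [-0.2049  0.1513  0.2311] move [-0.112  -0.1512  0.0812] [-0.02 -0.01 -0.06] F [ 1. -0.  1.] t 1.1
```

Request:
{"fn": "apply_moves", "kwargs": {
  "series": [
    [-0.03,-0.03,0.0,0,0,0,1],
    [-0.06,-0.06,0.02,0,0,0,1],
    [-0.09,-0.1,0.04,0,0,0,1],
    [-0.107,-0.135,0.06,0,0,0,1],
    [-0.107,-0.151,0.08,0,0,0,1],
    [-0.107,-0.151,0.08,0,0,0,1]
  ]
}}

```text
clock: 1.85
ee_pos: [0.4398, 0.0678, 0.15]
orientation: [[-0.957, 0.291, -0.004], [0.291, 0.957, -0.001], [0.003, -0.002, -1.0]]
wrist_force: [-1.2, 0.1, 0.9]
opening: -0.005
```

```bash
python3 - <<'E'
from h import *
from plant import snapshot,camera_info
go(-.096,0,.086)
for n in('scene','wrist'):
    p,d=snapshot(n);cv2.imwrite(f'pics/{n}2.png',p[:,:,::-1])
E
```

```text
now box [-0.0999  0.0006  0.15  ] move [-0.0041 -0.0004  0.064 ] [-0.14 -0.2  -0.16] F [-1.2  0.1  0.9] t 1.85
```

View pics/wrist2.png

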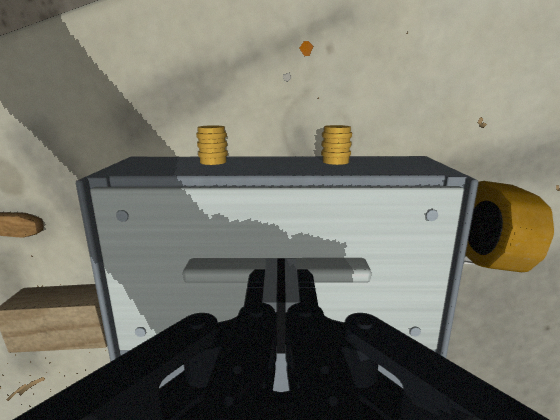

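View pics/scene2.png

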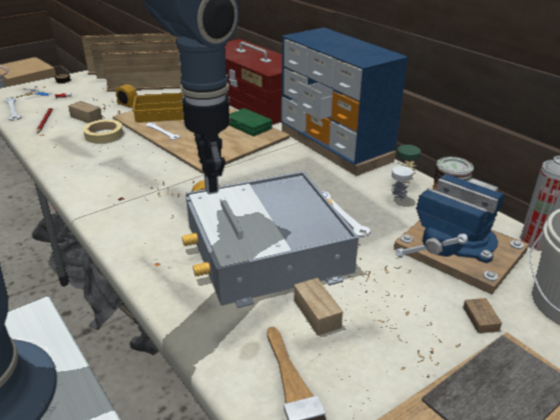

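Request:
{"fn": "apply_moves", "kwargs": {
  "series": [
    [0,0,0.03,0,0,0,1],
    [0,0,0.055,0,0,0,1],
    [0,0,0.0625,0,0,0,1],
    [-0.002,0,0.0625,0,0,0,1]
  ]
}}

```text
clock: 2.45
ee_pos: [0.4437, 0.0695, 0.0892]
orientation: [[-0.958, 0.287, 0.001], [0.287, 0.958, 0.0], [-0.0, 0.001, -1.0]]
wrist_force: [0.1, -0.3, -0.3]
opening: -0.002
```

```bash
python3 -c "
from h import *
go(.03,0,.0875)"
```

```text
now box [-0.0966  0.0033  0.0892] move [-0.1266 -0.0035  0.0018] [0.03 0.02 0.08] F [ 0.1 -0.3 -0.3] t 2.45
```

Request:
{"fn": "apply_moves", "kwargs": {
  "series": [
    [-0.008,0,0.0005,0,0,0,1],
    [-0.016,0,0.0005,0,0,0,1],
    [-0.026,0,0.0005,0,0,0,1],
    [-0.036,0,0.0005,0,0,0,1],
    [-0.046,0,0.0005,0,0,0,1],
    [-0.056,0,0.0005,0,0,0,1],
    [-0.064,0,0.0005,0,0,0,1],
    [-0.07,0,0.0005,0,0,0,1]
  ]
}}

```text
clock: 3.45
ee_pos: [0.5107, 0.0483, 0.0882]
orientation: [[-0.957, 0.288, -0.0], [0.288, 0.957, -0.0], [0.0, -0.0, -1.0]]
wrist_force: [-3.5, 2.2, 2.6]
opening: 0.0
```

```bash
python3 - <<'E'
from h import *
from plant import snapshot,camera_info
go(.036,0,.0875)
for n in('scene',):
    p,d=snapshot(n);cv2.imwrite(f'pics/{n}3.png',p[:,:,::-1])
E
```

```text
now box [-0.0263  0.0023  0.0882] move [-0.0623 -0.0022  0.0007] [-0.   -0.01 -0.02] F [-3.5  2.2  2.6] t 3.45
```

View pics/scene3.png

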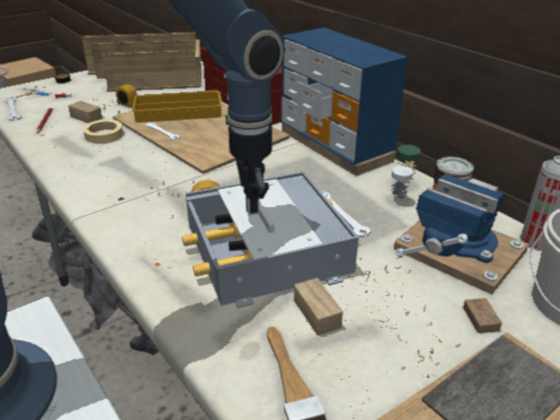

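The cover slides well: its rib (around px 265,215) has moved back and both black sleeves show (px 222,218 and 237,244). I'll carry on to the stop.

Request:
{"fn": "apply_moves", "kwargs": {
  "series": [
    [-0.009,0,0,0,0,0,1],
    [-0.018,0,0,0,0,0,1],
    [-0.027,0,0,0,0,0,1],
    [-0.036,0,0,0,0,0,1],
    [-0.045,0,0,0,0,0,1],
    [-0.054,0,0,0,0,0,1],
    [-0.06,0,0,0,0,0,1],
    [-0.061,0,0,0,0,0,1]
  ]
}}

```text
clock: 4.5
ee_pos: [0.5688, 0.0308, 0.0883]
orientation: [[-0.958, 0.288, -0.001], [0.288, 0.958, 0.0], [0.001, -0.0, -1.0]]
wrist_force: [-2.0, 0.6, 2.2]
opening: 0.0
```

```bash
python3 -c "
from h import *
go(.036,0,.0875)"
```

```text
now box [0.0343 0.0023 0.0883] move [-0.0017 -0.0023  0.0008] [-0.01 -0.03 -0.01] F [-2.   0.6  2.2] t 4.5
```

Not yet against the stop by force; a few more millimetres.

Request:
{"fn": "apply_moves", "kwargs": {
  "series": [
    [-0.0015,0,0,0,0,0,1],
    [-0.003,0,0,0,0,0,1],
    [-0.003,0,0,0,0,0,1]
  ]
}}

```text
clock: 4.88
ee_pos: [0.5688, 0.0308, 0.0883]
orientation: [[-0.958, 0.288, -0.006], [0.288, 0.958, 0.001], [0.006, -0.001, -1.0]]
wrist_force: [-8.4, 1.6, 5.6]
opening: 0.001
```

Request:
{"fn": "apply_moves", "kwargs": {
  "series": [
    [0.008,0,0,0,0,0,1],
    [0.02,0,0,0,0,0,1],
    [0.03,0,-0.03,0,0,0,1],
    [0.05,0,-0.07,0,0,0,1],
    [0.08,0,-0.11,0,0,0,1],
    [0.08,0,-0.15,0,0,0,1],
    [0.08,0,-0.15,0,0,0,1]
  ]
}}

```text
clock: 5.75
ee_pos: [0.4968, 0.0536, 0.2418]
orientation: [[-0.958, 0.288, 0.008], [0.288, 0.958, 0.002], [-0.007, 0.005, -1.0]]
wrist_force: [0.6, -0.2, -0.2]
opening: -0.003
```

```bash
python3 - <<'E'
from h import *
from plant import snapshot,camera_info,sensors
s=sensors.sense();go(-.05,0,.2)
T=np.eye(4);T[:3,:3]=s['orientation'];T[:3,3]=s['ee_pos'];np.save('Tw.npy',T)
for n in('wrist','top'):
    p,d=snapshot(n);cv2.imwrite(f'pics/{n}4.png',p[:,:,::-1]);np.savez(f'{n}4.npz',p=p,d=d)
E
```

```text
now box [-0.0412  0.0034  0.2418] move [ 0.0091 -0.0036  0.0417] [0.27 0.43 0.03] F [ 0.6 -0.2 -0.2] t 5.75
```

View pics/wrist4.png

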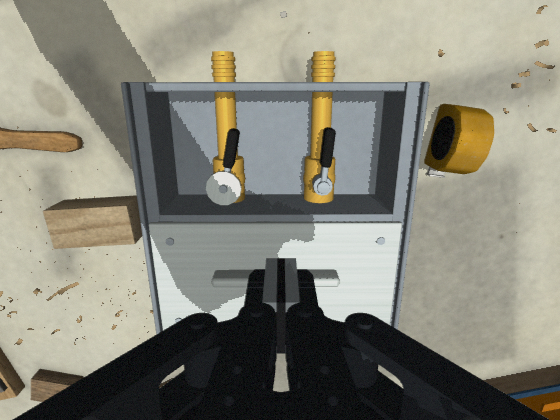

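View pics/top4.png

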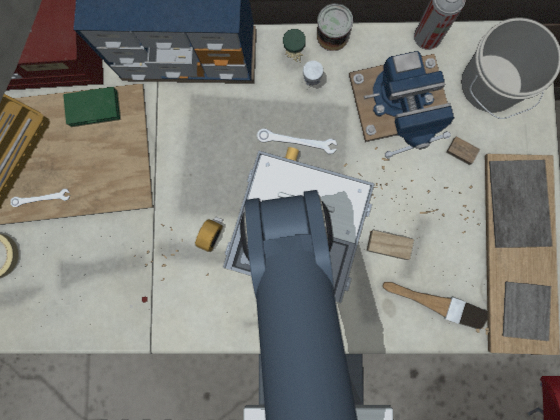

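The wrist view shows the disc at px (223,187), on the box's right side (y −50), with its sleeve tip at (236,130). The plain lever's tip is at (328,130). I'll measure these next.

```bash
python3 - <<'E'
from h import *
from plant import camera_info
i=camera_info('wrist');i['T']=np.load('Tw.npy')@i['hand_eye']
z=np.load('wrist4.npz');p,d=z['p'],z['d'];w=cloud(d,i)
B=lambda P:[w2b(q).round(4) for q in P]
print('disc',B(ray([[223,187]],i,.067)),'nut',B(ray([[323,186]],i,.067)))
m=np.zeros(d.shape,bool);m[115:180,190:350]=1
m&=(p.max(-1)<60)&(w[...,2]>.04)&(w[...,2]<.08)
n,l,st,c=cv2.connectedComponentsWithStats(m.astype(np.uint8))
for k in range(1,n):
    if st[k,4]<80: continue
    vv,uu=np.nonzero(l==k);q=w[l==k];print(st[k]);qb=np.array([w2b(x) for x in q])
    qb=qb[qb[:,2]>.058]
    vx,vy,x0,y0=cv2.fitLine((qb[:,:2]*1000).astype(np.float32),cv2.DIST_L2,0,.01,.01).ravel()
    print('n',len(qb),'ang',np.arctan2(vy,-vx)%np.pi,'pt',x0,y0,'range',qb.min(0),qb.max(0))
r=(w[...,2]>.092)&(w[...,2]<.11);r[:, :205]=0;r[:,345:]=0;r[:260]=0;r[300:]=0;r[:,245:320]=0
print('rib',np.mean(B(w[r]),0),r.sum())
E
```

```text
disc [array([-0.0337, -0.051 ,  0.067 ])] nut [array([-0.0346,  0.0436,  0.067 ])]
[223 129  17  40 420]
n 388 ang 0.20401764 pt -69.74711 -42.536938 range [-0.08681501 -0.05037369  0.05822252] [-0.05052418 -0.03553601  0.06735599]
[320 128  16  39 441]
n 416 ang 0.09212375 pt -70.70781 46.48782 range [-0.08769817  0.0408639   0.05812193] [-0.0530618   0.05312457  0.06681633]
rib [ 0.04761656 -0.01044586  0.09900798] 652
```

```bash
python3 - <<'E'
from h import *
go(-.074,-.076,.11)
S=np.array([-32,-50.5])
for t in np.r_[np.arange(.2,1.57,.2),1.57,1.62]:
    u=np.array([-np.cos(t),np.sin(t)]);n=np.array([np.sin(t),np.cos(t)])
    print(round(t,2),(S+38*u-(5+11*np.sin(t)+14.5*abs(np.cos(t)))*n-[-74,-76]).round(1))
E
```

```text
now box [-0.043   0.0024  0.2384] move [ 0.0311 -0.0785  0.1283] [0.05 0.05 0.01] F [-0.5 -0.  -0.5] t 5.85
0.2 [ 0.5 12.1]
0.4 [-1.8 19.4]
0.6 [-2.5 27.8]
0.8 [-1.  36.7]
1.0 [ 2.9 45.5]
1.2 [ 9.1 53.5]
1.4 [17.5 59.8]
1.57 [26.  63.5]
1.62 [27.2 64.3]
```

Request:
{"fn": "apply_moves", "kwargs": {
  "series": [
    [0.015,-0.04,0.03,0,0,0,1],
    [0.031,-0.0785,0.07,0,0,0,1],
    [0.031,-0.0785,0.11,0,0,0,1],
    [0.031,-0.0785,0.128,0,0,0,1],
    [0.031,-0.0785,0.128,0,0,0,1]
  ]
}}

```text
clock: 6.48
ee_pos: [0.4406, -0.0134, 0.1081]
orientation: [[-0.957, 0.289, -0.006], [0.289, 0.957, -0.001], [0.005, -0.003, -1.0]]
wrist_force: [-0.0, 0.4, 0.0]
opening: 0.002
```

```bash
python3 - <<'E'
from h import *
from plant import snapshot,camera_info,sensors
go(-.074,-.076,.05)
p,d=snapshot('wrist');cv2.imwrite('pics/wrist5.png',p[:,:,::-1])
E
```

```text
now box [-0.0757 -0.077   0.1081] move [-0.002   0.0012  0.0581] [-0.15 -0.29 -0.03] F [-0.   0.4  0. ] t 6.475
```

View pics/wrist5.png

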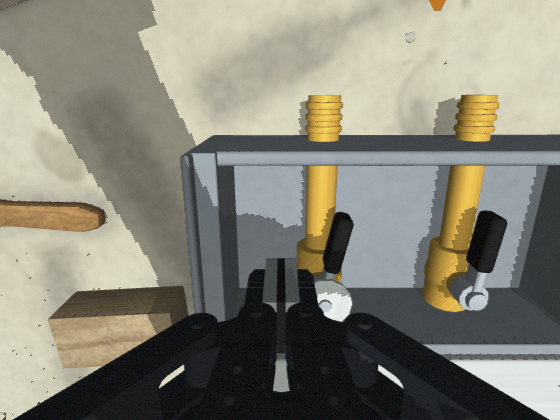

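Request:
{"fn": "apply_moves", "kwargs": {
  "series": [
    [0,0,0.02,0,0,0,1],
    [0,0,0.04,0,0,0,1],
    [0,0,0.058,0,0,0,1],
    [0,0,0.058,0,0,0,1],
    [0,0,0.058,0,0,0,1]
  ]
}}

```text
clock: 7.15
ee_pos: [0.4435, -0.013, 0.0531]
orientation: [[-0.958, 0.288, 0.002], [0.288, 0.958, 0.0], [-0.002, 0.001, -1.0]]
wrist_force: [-0.6, -0.3, -0.0]
opening: 0.001
```

```bash
python3 - <<'E'
from h import *
go(-.074,-.076,.05)
E
```

```text
now box [-0.0731 -0.0758  0.0531] move [ 0.0009 -0.0002  0.0031] [0.04 0.09 0.  ] F [-0.6 -0.3 -0. ] t 7.15
```

No force on the descent. I'll push along the arc as far as about 1.0 rad, then check.

Request:
{"fn": "apply_moves", "kwargs": {
  "series": [
    [0.0,0.006,0.003,0,0,0,1],
    [0.0005,0.012,0.003,0,0,0,1],
    [0.0025,0.019,0.003,0,0,0,1],
    [0.0035,0.028,0.003,0,0,0,1],
    [0.002,0.0365,0.003,0,0,0,1],
    [-0.002,0.0455,0.003,0,0,0,1],
    [-0.002,0.0455,0.003,0,0,0,1]
  ]
}}

```text
clock: 8.02
ee_pos: [0.4584, 0.0313, 0.0492]
orientation: [[-0.958, 0.287, 0.001], [0.287, 0.958, 0.001], [-0.0, 0.001, -1.0]]
wrist_force: [-0.3, 0.1, -0.4]
opening: -0.002
```

```bash
python3 - <<'E'
from h import *
from plant import snapshot,camera_info,sensors
go(-.048,-.0125,.05)
p,d=snapshot('wrist');cv2.imwrite('pics/wrist6.png',p[:,:,::-1])
E
```

```text
now box [-0.0716 -0.0291  0.0492] move [-0.0236  0.0165 -0.0008] [0.06 0.01 0.09] F [-0.3  0.1 -0.4] t 8.025
```

View pics/wrist6.png

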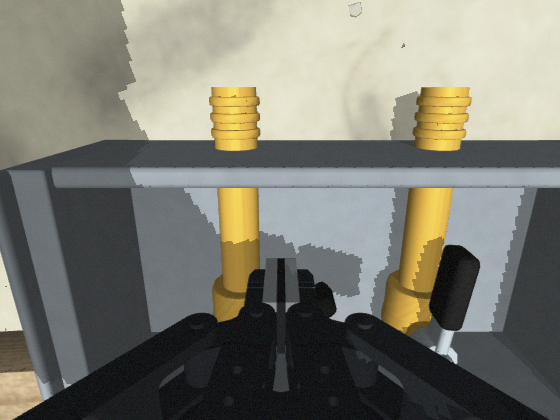

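The sleeve tip shows at px (325,300), right of and behind the finger, so the lever is turning. The plain lever is untouched. Now for the rest of the turn.

Request:
{"fn": "apply_moves", "kwargs": {
  "series": [
    [-0.006,0.008,0,0,0,0,1],
    [-0.012,0.0125,0,0,0,0,1],
    [-0.018,0.0145,0,0,0,0,1],
    [-0.0235,0.0165,0,0,0,0,1],
    [-0.026,0.0165,0,0,0,0,1],
    [-0.026,0.0165,0,0,0,0,1]
  ]
}}

```text
clock: 8.82
ee_pos: [0.4852, 0.039, 0.049]
orientation: [[-0.958, 0.288, -0.005], [0.288, 0.958, 0.001], [0.005, -0.0, -1.0]]
wrist_force: [-7.4, 1.1, 3.8]
opening: -0.001
```

```bash
python3 - <<'E'
from h import *
go(-.048,-.0125,.05)
E
```

```text
now box [-0.0481 -0.014   0.049 ] move [-0.0001  0.0015 -0.001 ] [-0.03 -0.31  0.02] F [-7.4  1.1  3.8] t 8.825
```

Request:
{"fn": "apply_moves", "kwargs": {
  "series": [
    [-0.002,0,0,0,0,0,1],
    [-0.003,0,0,0,0,0,1],
    [-0.003,0,0,0,0,0,1],
    [-0.003,0,0,0,0,0,1]
  ]
}}

```text
clock: 9.32
ee_pos: [0.4853, 0.039, 0.0488]
orientation: [[-0.958, 0.287, -0.011], [0.287, 0.958, 0.002], [0.011, -0.001, -1.0]]
wrist_force: [-13.6, 3.5, 10.4]
opening: 0.003
```

The force rises with no motion, so the handle is on its stop. I'll back off and lift clear.

Request:
{"fn": "apply_moves", "kwargs": {
  "series": [
    [0.01,0,0,0,0,0,1],
    [0.02,0,0,0,0,0,1],
    [0.022,0,-0.02,0,0,0,1],
    [0.022,0,-0.07,0,0,0,1],
    [0.022,0,-0.12,0,0,0,1],
    [0.015,0,-0.17,0,0,0,1],
    [0.0,0,-0.2,0,0,0,1],
    [0.0,0,-0.2,0,0,0,1]
  ]
}}

```text
clock: 10.32
ee_pos: [0.493, 0.0374, 0.2522]
orientation: [[-0.957, 0.289, 0.008], [0.289, 0.957, 0.002], [-0.007, 0.004, -1.0]]
wrist_force: [0.0, 0.5, -1.1]
opening: 0.002
```

```bash
python3 - <<'E'
from h import *
from plant import snapshot,camera_info,sensors
s=sensors.sense();go(-.048,-.0125,.25)
T=np.eye(4);T[:3,:3]=s['orientation'];T[:3,3]=s['ee_pos']
p,d=snapshot('wrist');cv2.imwrite('pics/wrist7.png',p[:,:,::-1])
i=camera_info('wrist');i['T']=T@i['hand_eye'];w=cloud(d,i)
m=np.zeros(d.shape,bool);m[90:260,150:400]=1
m&=(p.max(-1)<60)&(w[...,2]>.05)&(w[...,2]<.075)
n,l,st,c=cv2.connectedComponentsWithStats(m.astype(np.uint8))
for k in range(1,n):
    if st[k,4]<150: continue
    qb=np.array([w2b(x) for x in w[l==k]]);qb=qb[qb[:,2]>.058]
    if len(qb)<100: continue
    vx,vy,x0,y0=cv2.fitLine((qb[:,:2]*1000).astype(np.float32),cv2.DIST_L2,0,.01,.01).ravel()
    print('n',len(qb),'ang',np.arctan2(vy,-vx)%np.pi,'pt',x0,y0,qb.min(0).round(3),qb.max(0).round(3))
p,d=snapshot('scene');cv2.imwrite('pics/scene7.png',p[:,:,::-1])
w=cloud(d,camera_info('scene'));Z=w[...,2];r=(Z>.092)&(Z<.11);r[:180]=0;r[250:]=0;r[:,:215]=0;r[:,320:]=0
print('rib',np.median([w2b(x) for x in w[r]],0),r.sum())
E
```

```text
now box [-0.0401 -0.0133  0.2522] move [0.0079 0.0008 0.0022] [ 0.23  0.41 -0.04] F [ 0.   0.5 -1.1] t 10.325
n 1176 ang 2.4452856 pt -39.04015 -86.48738 [-0.119 -0.112  0.058] [-0.009 -0.005  0.075]
n 405 ang 0.088017225 pt -70.614426 46.314228 [-0.088  0.041  0.058] [-0.052  0.053  0.067]
n 368 ang 1.5692432 pt -33.76989 -13.914979 [-0.038 -0.032  0.058] [-0.028  0.003  0.067]
rib [ 0.04881273 -0.00936011  0.0987858 ] 246
```

View pics/wrist7.png

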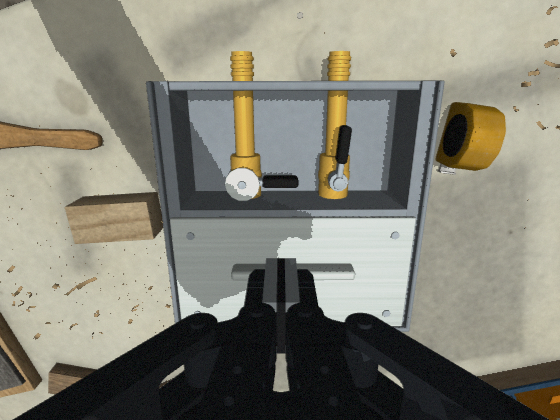

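View pics/scene7.png

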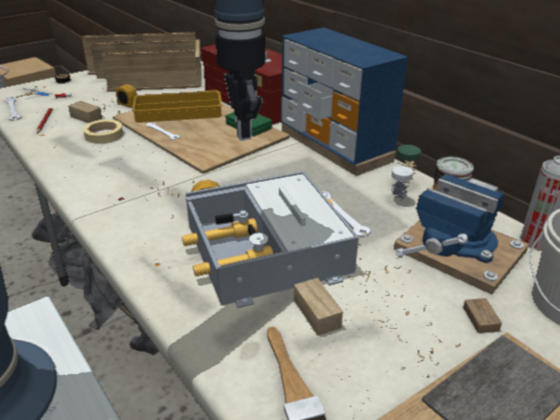

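The tagged lever now lies crosswise at px (280,182), measuring 1.569 rad. The plain lever is unchanged, and the cover is flat at the rear with its rib at px (293,270). The arm is clear of everything, so I'm handing in.

```bash
python3 -c "
from plant import arm
print(arm.sign_off())"
```

```text
the job is handed in; nothing more can be done
None
```

The job is done and handed in at about 10.4 s of the 48 s allowed. With closed fingertips I pushed the cover by its rib to the rear stop. I then swung the tagged handle, the one at box y −50 mm, clockwise to its stop and lifted the arm clear.

What the last checks showed:

| Check | Result |
|---|---|
| Tagged handle | 1.569 rad, against a limit of 1.42; force rose with no motion at its stop |
| Cover rib | box x about +49 mm, against a limit of +27 mm |
| Rib height | 99 mm, so the cover is lying flat |
| Untagged handle | 0.088 rad, 0.092 before the handle push |
| Tape measure, pine block, spanner | look unmoved in the pictures; I did not measure them |

**Disagreement:** the camera put the rib 3 mm short of the nominal +52 mm, though the force had risen against the stop without further motion. The wrist camera also showed the spindles 4–5 mm further forward than nominal. I put both down to a few millimetres of error in my box position and the camera calibration, well inside the tolerances.

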